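Stop the coffee grinder, put a pot under its spout, restart it on slow

TASK

The coffee grinder has been left running on one of its two white speed keys. Stop it by pressing the red key fully down so that the key that was down pops up; then set the empty steel pot gently down, upright and centred on the round mat under the grinder's spout, let go of it, and after that start the grinder with the one-dot white key, pressed fully down so that the red one pops up. Don't tip or drop the pot, and leave the other things on the counter where they are.

Things in the scene. Friction and masses are not known exactly. Their poses are not given: they have to be found in the camera images.
- pot: Empty spun-steel portion pot on the worktop, round and open, flared: 66 mm across the rim, 48 mm across the foot, 31 mm high, 40 to 70 g. Origin at the centre of its underside, z up. It stands on the strip between the front edge of the worktop and the slicer, whose slanting plate overhangs some 40 to 70 mm behind it, from 0.22 to 0.45 m up: keep the tool on the robot's side of that.
- grinder: Coffee grinder fixed to the worktop; origin at worktop level; x to its back, y to its left seen from the front, z up. Base plate 94 mm wide, from x = -66 to 58 mm, top 14 mm up. Column 90 mm wide from x = 17 mm back. Head 132 mm wide, flat underside 205 mm up, reaching forward to x = -85 mm. Amber hopper 110 mm across on the head, axis at x = 18 mm, top 398 mm up.
- rest (a point): Centre of the round black rubber mat (68 mm across, top 16 mm above the worktop) below the spout: where the middle of the pot's underside goes. Axes as the grinder's. Front and sides are open. Round the back, 31 mm from the centre, a wire stop 11 mm high. The head reaches 55 mm farther forward, so a tool pointing straight down does not fit: come from the front, tilted.
- spout (a point): Centre of the spout's tip (20 mm across), 151 mm above the mat's centre; the head's underside is 38 mm higher.
- key_stop_top (a point): Cap of the red stop key, the leftmost of three in a row as seen from the front. 28 mm wide (y), 40 long (x), 14 mm proud of the sloping panel when up, 6 when down. Origin: middle of the cap's top; z points straight out of the panel along the travel, 35 degrees from vertical toward the grinder's front. Keys are 40 mm apart: red, one dot, two dots.
- key_stop (a joint): Its travel in m: 0 = up, 0.008 = fully down and latched. Interlocked bank: exactly one of three is down; pressing another lifts it by as much. It resists with about 3.5 N at first, falling to none; past half way the two snap over by themselves.
- key_one_top (a point): Cap of the white key with one black dot, the middle one of the three; the same size and frame as the red one.
- key_one (a joint): The white key with one black dot. Its travel in m: 0 = up, 0.008 = fully down and latched.
- key_two (a joint): The white key with two black dots, the rightmost. Its travel in m: 0 = up, 0.008 = fully down and latched.
- yeast_tin: Bystander: blue tin with a black lid, 60 mm across, 75 mm high, origin under its centre.
- coffee_mug: Bystander: cream mug, 78 mm across, 87 mm high.
- honey_jar: Bystander: six-sided honey jar, 76 mm across, 91 mm high.
- tea_tin: Bystander: green tin with a white lid, 68 mm across, 100 mm high.
- cheese_wedge: Bystander: wedge of cheese lying on the pan of the price scale, 81 mm long, 41 mm high.

How it is judged (in metres and radians):
On the way, in this order (a step that is already met when the one before it is completed fails the run):
1. the red key is fully down and the two white keys are up (value of joint key_stop above 0.0065 m and value of joint each of key_one, key_two below 0.0015 m), for 0.2 s.
2. with the red key still down, the pot stands upright on the mat under the spout, released (all of step 1 and horizontal distance between pot and rest below 0.01 m and z of pot in the frame of rest between -0.003 and 0.004 m and angle between pot's own z axis and vertical below 0.1 rad and linear speed of pot below 0.02 m/s and contact force between the fingers and pot below 0.05 N), for 0.3 s.
3. the one-dot key is fully down and the other two keys are up (value of joint key_one above 0.0065 m and value of joint each of key_stop, key_two below 0.0015 m), for 0.2 s.
At the end, for the whole second after the job is handed in: The one-dot key is down (beyond 6.5 mm of its 8 mm) and the red and two-dot keys are up (within 1.5 mm); the pot stands upright (within 0.1 rad) at rest on the mat, its centre within 10 mm of the mat's centre, and nothing holds it (all of step 3 and horizontal distance between pot and rest below 0.01 m and z of pot in the frame of rest between -0.003 and 0.004 m and angle between pot's own z axis and vertical below 0.1 rad and linear speed of pot below 0.02 m/s and contact force between the fingers and pot below 0.05 N and angular speed of pot below 0.2 rad/s); the robot touches nothing.
It fails at once if the pot is tipped by more than 45 degrees (angle between pot's own z axis and vertical above 0.785 rad).
It fails at once if the pot is dropped (falls free, faster than 0.5 m/s) (contact force between the fingers and pot below 0.01 N and linear speed of pot above 0.5 m/s).
It fails at once if another thing on the counter is pushed away by more than 30 mm or knocked over (distance of any of yeast_tin, coffee_mug, honey_jar, tea_tin, cheese_wedge from where it was at the start of the episode above 0.03 m or angle between any of yeast_tin, coffee_mug, honey_jar, tea_tin, cheese_wedge's own z axis and vertical above 0.5 rad).
It also fails if it takes over 64 s, if anything falls off the work surface, if the arm or the gripper's body presses on something with over 40 N, if the wrist force passes 120 N, or if a joint passes its speed limit or range.

ROBOT

A 6-joint arm with a two-finger parallel gripper is mounted at the origin on a cart in front of the work surface, level with it; the furniture and walls round the work are solid. World frame = base frame: x ahead of the robot, y to its left, z up, the work surface at z = 0. Lengths are in mm, angles in degrees, forces in N, time in s.
With the tool pointing down it reaches from about 225 to 725 mm from the base axis. Payload 3.1 kg.
Tool frame: the origin (TCP) lies between the finger pads, 19 mm behind the fingertips; this is the grasp point; z points along the fingers, y is the direction in which the jaws open and shut (so a half turn about z gives the same grasp; the last joint's range is limited). The gripper opens to 85 mm and grips with 20 to 120 N. Pads are 22 mm wide; open, the fingers measure 114 mm over their backs; the gripper's body (76 mm by 85 mm) begins 54 mm behind the grasp point. The pads swing forward as they close: fully open they stand 13 mm farther back than shut.
Start: joints at [57.536, 2.75, 5.684, 92.934, 0, 82.678], TCP at [223.054, 475.252, 250.012] pointing down, gripper open.
Joint ranges: [-166.93, 166.93], [-56.73, 111.36], [-69.38, 81.34], [-121.58, 131.49], [-85.45, 84.26], [-180, 180]. Speed limits (degrees/s): [159.86, 159.86, 180, 180, 180, 180].

INTERFACE

Orientations are given as a 3x3 rotation matrix whose columns are the frame's x, y, z axes.
In Python, from plant import r gives the robot as it stands.
- The arm moves only by the shell command python3 -m inch 'ROWS' [FORCE]. ROWS is JSON, a list that holds one entry, the list of rows, each a list of 7 numbers: the turn, a rotation vector about the tool's x, y, z in degrees, then the shift along the tool's x, y, z in m, then the closure, from 0 (fully open) to 1 (shut). A call has exactly 8 rows; each row is the pose to reach, as a shift and turn from the pose commanded when the call began, along the tool's axes at that moment; what a row does not reach only later rows make up. A row lasts 1/10 s, in which the tool goes at most 50 mm and 8.59 degrees, less where a joint would pass 70% of its speed; a pose out of reach is approached as far as the arm can. A call with a gripper value outside its range is refused whole. The fingers move at their own pace and stop on an object; FORCE is the grip in N (left out, the last holds). Time passes only in rows, so rows that repeat a pose let the fingers close, or fill a call up. It gives the time, the measured TCP pose, the force and the opening at its end, in the units of the state.
- r.sense(): the state, without advancing time (a new reading comes with each control period).
- r.snapshot(name): name is "side" or "top" or "wrist"; returns a dict with "frame" (400x640x3 uint8, red, green, blue), "depth" (400x640 float32, mm along the optical axis (not along the pixel's ray), 0 where there is no reading), "fx", "fy", "cx", "cy" (pixels), "pose" (4x4, takes a point from camera to world coordinates). Camera axes: x right, y up, looking along -z (the intrinsics and any distortion apply to the point x, -y, -z); pixel columns grow to the right and rows downward; lengths in mm; the calibration is good to about 2 mm. A picture is of the moment at which its call begins.
- r.finish_job(): hands the job in, once; it reports no verdict.
The state is a dict: "clock": time; "joints": joint angles; "dq": joint speeds; "tau": joint torques, N m; "position": TCP position; "tool_rot": TCP orientation; "wrist_force": force on the tool from outside, world axes, zero at the start; "wrist_torque": the same for the moment, N m; "width": finger opening in mm.
Only numpy, scipy, OpenCV 4.12 (cv2) and the standard library are available. Lean on these libraries where they do the work, as an engineer would, in place of code of your own. Each camera call takes 0.05 s, during which the arm holds its last target. There are 200 camera calls.

## Working session

There is one attempt and no reset: what is moved stays moved. The work goes in short steps, Python scripts to look and compute and a shell command to move; the robot and the scene stay as the last step left them, time stands still between calls to the robot, and variables do not carry over. Pictures are saved under pics/ and viewed, about 8 in all and at most 12, crops included, and the job is handed in when it is done.

```bash
ls; mkdir -p pics
cat > h.py <<'E'
import numpy as np,cv2,pickle
from plant import r
def snap(n,tag):
    s=r.snapshot(n); pickle.dump(s,open(f'pics/{tag}.pkl','wb')); cv2.imwrite(f'pics/{tag}.png',s['frame'][:,:,::-1]); return s
def load(tag): return pickle.load(open(f'pics/{tag}.pkl','rb'))
def pts(s):
    d=s['depth'];v,u=np.mgrid[:d.shape[0],:d.shape[1]]
    P=np.stack([(u-s['cx'])/s['fx']*d,-(v-s['cy'])/s['fy']*d,-d],-1)
    W=P@s['pose'][:3,:3].T+s['pose'][:3,3]; W[d==0]=np.nan; return W
E
python3 - <<'E'
from h import *
for n in ('side','top','wrist'):
    s=snap(n,n+'0'); print(n,{k:v for k,v in s.items() if k not in('frame','depth')})
print(r.sense())
a=[cv2.imread(f'pics/{n}0.png') for n in('side','top')]
cv2.imwrite('pics/both.png',cv2.resize(np.vstack(a),(480*1,600)))
E
```

```text
pics
side {'fx': 401.35176782425685, 'fy': 401.35176782425685, 'cx': 322.0226583880788, 'cy': 200.53739442008657, 'pose': array([[-9.65763863e-01, -2.07784432e-01,  1.55324789e-01,
         7.32187514e+02],
       [ 2.58728284e-01, -7.27677010e-01,  6.35252583e-01,
         7.39815102e+02],
       [-1.89693191e-02,  6.53690905e-01,  7.56523870e-01,
         1.19861572e+03],
       [ 0.00000000e+00,  0.00000000e+00,  0.00000000e+00,
         1.00000000e+00]])}
top {'fx': 366.576706238491, 'fy': 366.576706238491, 'cx': 318.23916181177583, 'cy': 199.12308202067285, 'pose': array([[ 1.77612645e-02,  9.88752785e-01, -1.48500732e-01,
         3.91910168e+02],
       [-9.99121258e-01,  2.31910327e-02,  3.49125634e-02,
        -6.82940669e+01],
       [ 3.79637796e-02,  1.47750147e-01,  9.88295829e-01,
         1.28223434e+03],
       [ 0.00000000e+00,  0.00000000e+00,  0.00000000e+00,
         1.00000000e+00]])}
wrist {'fx': 334.11680581196384, 'fy': 334.11680581196384, 'cx': 324.37411275498204, 'cy': 197.97437657519816, 'pose': array([[ 4.25994422e-01, -8.59000555e-01, -2.83983799e-01,
   
[... 354 characters left out ...]
7e+00, 9.29364900e+01,
       9.99131242e-04, 8.26776554e+01]), 'dq': array([ 0.14710322, -0.19396328,  0.36559277,  0.03471114,  0.05997151,
       -0.09337646]), 'tau': array([ 2.42467264e-03, -3.39258564e+01,  3.20424378e+01,  1.53577613e-02,
       -1.39729218e-04, -3.95258141e-06]), 'position': array([222.80953809, 474.8594044 , 249.08699122]), 'tool_rot': array([[-9.05255178e-01,  4.24867063e-01, -1.02022908e-03],
       [ 4.24868211e-01,  9.05253851e-01, -1.57113459e-03],
       [ 2.56042965e-04, -1.85574062e-03, -9.99998245e-01]]), 'wrist_force': array([ 0.89866395, -0.34394333,  0.08724754]), 'wrist_torque': array([ 0.025415  , -0.00525742, -0.04649418]), 'width': 85.63217079456305}
```

View pics/top0.png

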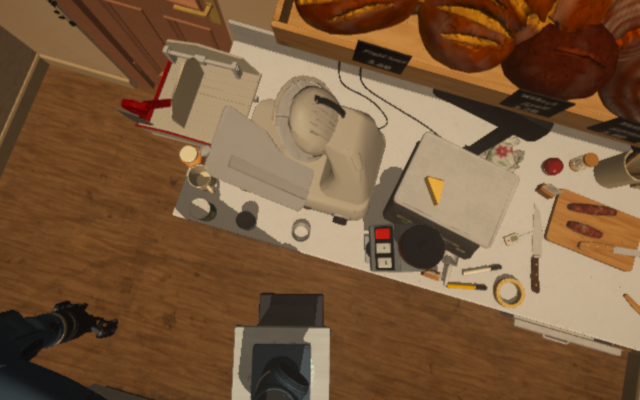

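View pics/side0.png

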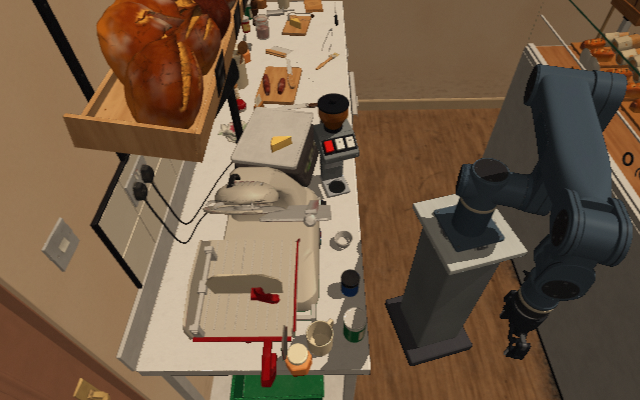

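The top view shows the pot at (301,230), the red key at (382,233), the white keys at (383,248) and (384,263), and the hopper at (420,245). So the grinder faces world +y, toward the pot.

Run:
```python
from h import *
s=load('top0');W=pts(s)
c=s['frame'][195:285,270:450];cv2.imwrite('pics/c1.png',cv2.resize(c[:,:,::-1],None,fx=4.4,fy=4.4,interpolation=cv2.INTER_CUBIC))
for u,v in[(301,230),(382,233),(383,248),(384,263),(376,233),(388,233),(376,248),(390,248),(377,263),(390,263),(420,245),(330,240),(301,222),(301,237)]: print(u,v,W[v,u].round(1))
# pot: points 15-40 above counter near
n=W[230,301];m=(np.hypot(W[...,0]-n[0],W[...,1]-n[1])<60)&(W[...,2]>22)&(W[...,2]<45)
print('rim',m.sum(),cv2.minEnclosingCircle(W[m][:,:2].astype(np.float32)),np.median(W[m][:,2]))
# red/white key caps
f=s['frame'].astype(int)
red=(f[...,0]>150)&(f[...,1]<60);red[:,:360]=0;red[:,400:]=0;red[:220]=0
print('red',W[red].mean(0),red.sum())
g=load('side0');W2=pts(g)
c=g['frame'][85:255,290:380];cv2.imwrite('pics/c2.png',cv2.resize(c[:,:,::-1],None,fx=3.5,fy=3.5,interpolation=cv2.INTER_CUBIC))
f=g['frame'].astype(int);red=(f[...,0]>150)&(f[...,1]<60);red[:,:315]=0;red[160:]=0
print('red side',np.nanmean(W2[red],0),red.sum())
for u,v in[(327,147),(341,144),(350,142),(337,187),(342,239)]:print(u,v,W2[v,u].round(1))
m=(np.hypot(W2[...,0]-n[0],W2[...,1]-n[1])<60)&(W2[...,2]>22)&(W2[...,2]<45)
print('rim2',m.sum(),cv2.minEnclosingCircle(W2[m][:,:2].astype(np.float32)))
```

```text
301 230 [474.4 -55.3  -1.6]
382 233 [ 453.3 -283.2  267.9]
383 248 [ 412.  -286.   266.1]
384 263 [ 371.  -289.6  260.6]
376 233 [ 453.6 -268.5  257. ]
388 233 [ 453.2 -298.5  274.2]
376 248 [ 411.9 -268.7  254.9]
390 248 [ 412.3 -304.2  271.5]
377 263 [ 370.3 -273.4  243.9]
390 263 [ 371.4 -304.9  266.8]
420 245 [ 418.4 -349.6  393. ]
330 240 [ 441.6 -157.3   -1.6]
301 222 [502.1 -54.7   1.7]
301 237 [449.9 -56.    1.1]
rim 91 ((464.2809143066406, -54.6286735534668), 32.972267150878906) 29.57196574295608
red [nan nan nan] 122
red side [ 453.03725725 -280.30190211  266.3732171 ] 75
327 147 [ 458.5 -283.3  259.1]
341 144 [ 409.2 -277.8  265.4]
350 142 [ 373.  -287.4  257.8]
337 187 [ 413.4 -304.9   17.2]
342 239 [465.6 -63.1   7.1]
rim2 78 ((464.6197509765625, -52.447227478027344), 33.72930145263672)
```

Run:
```python
from h import *
a=cv2.imread('pics/c1.png');b=cv2.imread('pics/c2.png');print(a.shape,b.shape)
b=cv2.resize(b,(int(b.shape[1]*.33),int(b.shape[0]*.33))) if 0 else b
cv2.imwrite('pics/c12.png',np.hstack([cv2.resize(a,(480,240)),cv2.resize(b,(315,595))[:240*0+595][:595] if 0 else cv2.resize(b,(127,240))]))
```

```text
(396, 792, 3) (595, 315, 3)
```

View pics/c2.png

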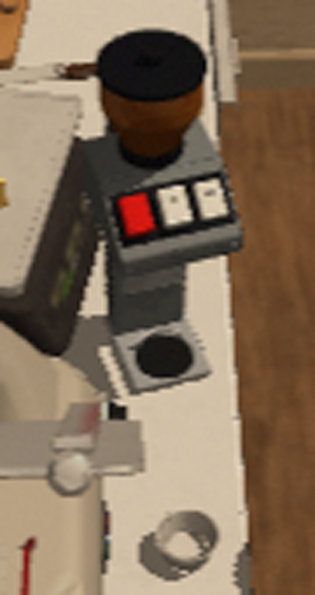

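The side crop shows the red key at (136,214), the white keys at (175,203) and (210,197), the mat at (165,357) and the pot at (186,540). I'll fit the grinder frame next and check the clearances.

Run:
```python
from h import *
T=load('top0');S=load('side0')
for nm,s in(('top',T),('side',S)):
    W=pts(s);f=s['frame'].astype(int);X,Y,Z=W[...,0],W[...,1],W[...,2]
    dark=f.max(-1)<60
    m=dark&(np.hypot(X-413,Y+303)<48)&(Z>8)&(Z<30)
    print(nm,'mat',m.sum(), cv2.minEnclosingCircle(W[m][:,:2].astype(np.float32)) if m.sum()>5 else'')
    m=(np.hypot(X-418,Y+352)<80)&(Z>385)&(Z<412)
    print('hop',m.sum(),cv2.minEnclosingCircle(W[m][:,:2].astype(np.float32)),np.median(Z[m]))
    box=(X>340)&(X<480)&(Y>-330)&(Y<-240)&(Z>235)&(Z<290)
    for c,m in(('red',box&(f[...,0]>120)&(f[...,1]<70)),('white',box&(f.min(-1)>140))):
        n,l,st,ce=cv2.connectedComponentsWithStats(m.astype(np.uint8),connectivity=4)
        for i in range(1,n):
            if st[i,4]>8:
                P=W[l==i];print(c,st[i,4],ce[i].round(1),P.mean(0).round(1),((P.min(0)+P.max(0))/2).round(1))
    m=(np.hypot(X-500,Y-110)<200)&(Y>20)&(Z>60)&(Z<110)
    m=(Y>0)&(X<560)&(X>350)&(Z>25)
    n,l,st,ce=cv2.connectedComponentsWithStats(m.astype(np.uint8))
    for i in range(1,n):
        if st[i,4]>20:P=W[l==i];print('obj',st[i,4],ce[i].round(),P.min(0).round(),P.max(0).round())
# min x of stuff above z by y, top view
for s in(T,S):
  W=pts(s).reshape(-1,3);
  for y in range(-200,260,40):
    q=W[(abs(W[:,1]-y)<20)&(W[:,0]>330)&(W[:,0]<800)]
    print(y,[(z,np.round(q[q[:,2]>z][:,0].min()) if (q[:,2]>z).any() else None) for z in(40,100,150,200,250,300,400)])
```

```text
top mat 33 ((412.72772216796875, -289.788330078125), 20.566505432128906)
hop 1211 ((415.31097412109375, -358.73895263671875), 54.51274490356445) 386.74108777524225
red 143 [382.1 233.5] [ 452.1 -283.7  266.1] [ 452.2 -284.9  259.1]
obj 366 [262. 193.] [527.   1. 278.] [560. 120. 401.]
obj 446 [201. 210.] [497. 239.  25.] [558. 307. 105.]
obj 296 [246. 220.] [469.  99.  27.] [528. 158.  80.]
side mat 158 ((414.7801513671875, -308.42816162109375), 35.48328399658203)
hop 422 ((412.3785095214844, -354.443603515625), 57.29548645019531) 387.21106568471134
red 82 [328.6 145.6] [ 453.3 -280.7  266.4] [ 452.  -280.6  266.9]
white 60 [349.8 141.4] [ 373.3 -288.4  259.7] [ 373.1 -288.8  260.2]
white 65 [339.6 143.2] [ 412.9 -282.1  266.7] [ 411.8 -283.7  267.8]
obj 42 [327. 210.] [528.   1. 283.] [560. 124. 405.]
obj 381 [350. 281.] [470. 102.  25.] [528. 162.  81.]
obj 589 [356. 323.] [496. 241.  26.] [560. 311. 107.]
-200 [(40, np.float64(489.0)), (100, np.float64(509.0)), (150, np.float64(574.0)), (200, np.float64(597.0)), (250, np.float64(629.0)), (300, np.float64(670.0)), (400, np.float64(
[... 3492 characters left out ...]
t64(555.0)), (150, np.float64(555.0)), (200, np.float64(555.0)), (250, np.float64(555.0)), (300, np.float64(555.0)), (400, np.float64(559.0))]
160 [(40, np.float64(472.0)), (100, np.float64(567.0)), (150, np.float64(567.0)), (200, np.float64(567.0)), (250, np.float64(567.0)), (300, np.float64(567.0)), (400, np.float64(567.0))]
200 [(40, np.float64(616.0)), (100, np.float64(616.0)), (150, np.float64(616.0)), (200, np.float64(616.0)), (250, np.float64(616.0)), (300, np.float64(616.0)), (400, np.float64(616.0))]
240 [(40, np.float64(500.0)), (100, np.float64(504.0)), (150, np.float64(671.0)), (200, np.float64(671.0)), (250, np.float64(671.0)), (300, np.float64(671.0)), (400, np.float64(770.0))]
```

```bash
cat >> h.py <<'E'
from scipy.spatial.transform import Rotation as Ro
def tool(phi,th):
    p,t=np.radians([phi,th]);z=np.array([np.sin(p)*np.sin(t),-np.cos(p)*np.sin(t),-np.cos(t)]);y=np.array([np.cos(p),np.sin(p),0]);return np.c_[np.cross(y,z),y,z]
def go(p,phi=None,th=None):
    s=r.sense();R=s['tool_rot'];u,_,v=np.linalg.svd(R);R=u@v
    T=R if phi is None else tool(phi,th)
    rv=Ro.from_matrix(R.T@T).as_rotvec(degrees=True);d=R.T@(np.array(p)-s['position'])/1000
    print('go',rv.round(2),d.round(4),'angle',np.linalg.norm(rv).round(1),'dist',np.linalg.norm(d).round(3))
def st():
    s=r.sense();print({k:(np.round(s[k],2)).tolist() for k in('clock','joints','position','wrist_force','width')});print(s['tool_rot'].round(3).tolist())
N=tool(1.5,35)[:,2]*-1
E
python3 - <<'E'
from h import *
print(N); k=np.array([452.5,-282.5,266.5])
go((300,150,380),30,10)
go(k+N*90,1.5,35)
E
```

```text
[-0.01501448  0.57337989  0.81915204]
go [ 2.93 -9.67 34.78] [-0.2079 -0.2615 -0.1305] angle 36.2 dist 0.359
go [ 19.22 -31.27  61.32] [-0.5065 -0.542  -0.0903] angle 71.5 dist 0.747
```

```bash
python3 -m inch '[[[3,-9.7,34.8,-0.208,-0.2615,-0.13,1],[3,-9.7,34.8,-0.208,-0.2615,-0.13,1],[3,-9.7,34.8,-0.208,-0.2615,-0.13,1],[3,-9.7,34.8,-0.208,-0.2615,-0.13,1],[3,-9.7,34.8,-0.208,-0.2615,-0.13,1],[3,-9.7,34.8,-0.208,-0.2615,-0.13,1],[3,-9.7,34.8,-0.208,-0.2615,-0.13,1],[3,-9.7,34.8,-0.208,-0.2615,-0.13,1]]]' 60; python3 -c "
from h import *
st();go(np.array([452.5,-282.5,266.5])+N*90,1.5,35)"
```

```text
clock: 0.95
position: [301.0, 146.7, 382.6]
tool_rot: [[-0.485, 0.869, 0.091], [0.856, 0.494, -0.15], [-0.176, 0.005, -0.984]]
wrist_force: [0.5, 0.4, -0.3]
width: -0.2
{'clock': 0.95, 'joints': [23.38, -20.81, 0.12, 109.53, -10.04, 83.69], 'position': [301.03, 146.71, 382.57], 'wrist_force': [0.48, 0.37, -0.34], 'width': -0.23}
[[-0.485, 0.869, 0.091], [0.856, 0.494, -0.15], [-0.176, 0.005, -0.984]]
go [ 11.13 -24.44  26.04] [-0.3888 -0.0562  0.1122] angle 37.4 dist 0.409
```

```bash
python3 -m inch '[[[11,-24.4,26,-0.389,-0.056,0.112,1],[11,-24.4,26,-0.389,-0.056,0.112,1],[11,-24.4,26,-0.389,-0.056,0.112,1],[11,-24.4,26,-0.389,-0.056,0.112,1],[11,-24.4,26,-0.389,-0.056,0.112,1],[11,-24.4,26,-0.389,-0.056,0.112,1],[11,-24.4,26,-0.389,-0.056,0.112,1],[11,-24.4,26,-0.389,-0.056,0.112,1]]]'; python3 -c "
from h import *
st();s=snap('wrist','w1');snap('top','t1')
k=np.array([452.5,-282.5,266.5]);go(k+N*90,1.5,35);go(k+N*25,1.5,35)"
```

```text
clock: 1.75
position: [450.4, -219.7, 336.8]
tool_rot: [[-0.031, 0.999, 0.017], [0.82, 0.035, -0.571], [-0.572, -0.004, -0.82]]
wrist_force: [1.3, 0.4, -0.0]
width: -0.2
{'clock': 1.75, 'joints': [-15.01, -11.33, -3.99, 86.0, -33.2, 69.5], 'position': [450.39, -219.66, 336.81], 'wrist_force': [1.3, 0.44, -0.01], 'width': -0.22}
[[-0.031, 0.999, 0.017], [0.82, 0.035, -0.571], [-0.572, -0.004, -0.82]]
go [-0.21 -0.08  0.24] [-0.0098  0.0012  0.0009] angle 0.3 dist 0.01
go [-0.21 -0.08  0.24] [-0.0099  0.0015  0.0659] angle 0.3 dist 0.067
```

View pics/w1.png

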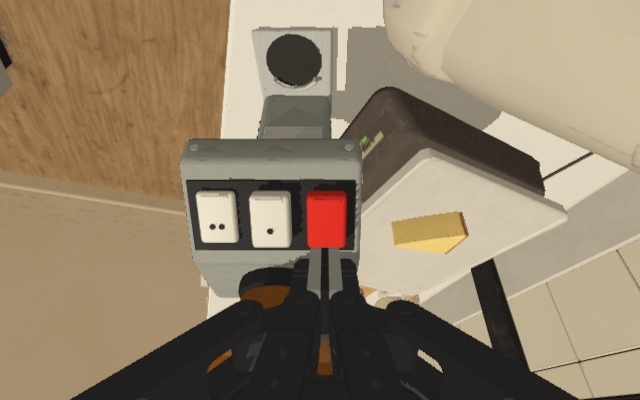

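The wrist view has the red key at (326,220), one dot at (271,220), two dots at (217,217) and the mat at (293,60). I'll measure them from the depth image.

Run:
```python
from h import *
s=load('w1');W=pts(s);f=s['frame'].astype(int)
sub=np.zeros(f.shape[:2],bool);sub[185:255,190:355]=1
pos={}
for c,m in(('red',sub&(f[...,0]>130)&(f[...,1]<80)),('white',sub&(f.min(-1)>150))):
    n,l,stt,ce=cv2.connectedComponentsWithStats(m.astype(np.uint8),connectivity=4)
    for i in range(1,n):
        if stt[i,4]>100:
            P=W[l==i];P=P[~np.isnan(P[:,0])];h=P@N;P2=P[h>np.percentile(h,60)-2.5]
            print(c,stt[i],P2.mean(0).round(1),'mid',((P2.min(0)+P2.max(0))/2).round(1),'h',np.percentile(h,[10,50,90]).round(1))
m=np.zeros_like(sub);m[25:100,260:330]=1
m&=(f.max(-1)<70)&(W[...,2]>8)&(W[...,2]<30)
P=W[m];print('mat',m.sum(),cv2.minEnclosingCircle(P[:,:2].astype(np.float32)),P.mean(0))
v,u=np.nonzero(m);print(u.min(),u.max(),v.min(),v.max())
go(np.array([452.5,-282.5,266.5])+N*23,1.5,35)
```

```text
red [ 307  193   40   55 2066] [ 452.7 -277.8  265.7] mid [ 452.8 -256.9  285.8] h [49.4 50.5 51.5]
white [ 196  193   40   50 1619] [ 372.8 -286.8  259. ] mid [ 372.7 -287.4  258.8] h [41.1 42.1 43. ]
white [ 249  197   40   50 1774] [ 412.4 -280.6  265.5] mid [ 412.4 -281.5  265.4] h [49.4 50.3 51.3]
mat 2136 ((414.27264404296875, -310.06964111328125), 34.49203109741211) [ 413.69246911 -307.48878283   15.79209532]
267 320 35 85
go [-0.21 -0.08  0.24] [-0.0099  0.0015  0.0679] angle 0.3 dist 0.069
```

```bash
python3 -m inch '[[[0,0,0,-0.009,0.0015,0.02,1],[0,0,0,-0.009,0.0015,0.04,1],[0,0,0,-0.009,0.0015,0.055,1],[0,0,0,-0.009,0.0015,0.062,1],[0,0,0,-0.009,0.0015,0.066,1],[0,0,0,-0.009,0.0015,0.066,1],[0,0,0,-0.009,0.0015,0.066,1],[0,0,0,-0.009,0.0015,0.066,1]]]'; python3 -c "
from h import *
k=np.array([452.7,-281.,266.]);s=r.sense();print((s['position']-k)@N);go(k+N*10)"
```

```text
clock: 2.65
position: [453.0, -263.3, 290.1]
tool_rot: [[-0.03, 0.999, 0.018], [0.819, 0.035, -0.573], [-0.573, -0.002, -0.82]]
wrist_force: [-1.0, -0.3, 0.2]
width: -0.0
29.884809626013528
go [0. 0. 0.] [-0.0006 -0.0008  0.0199] angle 0.0 dist 0.02
```

```bash
python3 -m inch '[[[0,0,0,0,0,0.005,1],[0,0,0,0,0,0.01,1],[0,0,0,0,0,0.013,1],[0,0,0,0,0,0.016,1],[0,0,0,0,0,0.018,1],[0,0,0,0,0,0.02,1],[0,0,0,0,0,0.02,1],[0,0,0,0,0,0.02,1]]]'; python3 -c "
from h import *
k=np.array([452.7,-281.,266.]);s=r.sense();print((s['position']-k)@N,s['wrist_force']@N);go(k+N*10)"
```

```text
clock: 3.45
position: [452.5, -273.9, 274.1]
tool_rot: [[-0.031, 0.999, 0.018], [0.82, 0.036, -0.571], [-0.572, -0.003, -0.821]]
wrist_force: [-3.9, 9.3, 7.3]
width: 0.3
10.718986872675838 11.334788471775006
go [0. 0. 0.] [-0.0012 -0.      0.0007] angle 0.0 dist 0.001
```

```bash
cat > keys.py <<'E'
from h import *
import sys
s=snap('wrist',sys.argv[1]);W=pts(s);f=s['frame'].astype(int)
for nm,k in(('red',(452.7,-281,266)),('one',(412.4,-282,266)),('two',(372.4,-283,266))):
    D=W-np.array(k);h=D@N;lat=np.linalg.norm(D-h[...,None]*N,axis=-1);m=(lat<9)&(abs(h)<30)
    print(nm,m.sum(),np.round(np.median(h[m]),1),f[m].mean(0).round())
E
python3 -m inch '[[[0,0,0,0,0,-0.03,1],[0,0,0,0,0,-0.07,1],[0,0,0,0,0,-0.07,1],[0,0,0,0,0,-0.07,1],[0,0,0,0,0,-0.07,1],[0,0,0,0,0,-0.07,1],[0,0,0,0,0,-0.07,0],[0,0,0,0,0,-0.07,0]]]'; python3 keys.py w2; python3 -c "
from h import *
st();go((420,-120,330),25,50);go((464.5-55*.42,-53.5+55*.9,110),25,50)"
```

```text
clock: 4.25
position: [451.3, -235.2, 329.2]
tool_rot: [[-0.03, 0.999, 0.015], [0.82, 0.034, -0.572], [-0.572, -0.005, -0.82]]
wrist_force: [0.1, 0.1, 0.7]
width: 28.2
red 515 -7.4 [227.  51.  38.]
one 550 0.5 [221. 212. 188.]
two 553 0.2 [216. 206. 184.]
{'clock': 4.3, 'joints': [-16.86, -11.34, -4.91, 83.98, -32.89, 67.44], 'position': [451.37, -235.22, 329.43], 'wrist_force': [0.12, -0.14, 0.84], 'width': 35.81}
[[-0.03, 0.999, 0.016], [0.819, 0.034, -0.572], [-0.572, -0.004, -0.82]]
go [-15.8  -14.93 -16.9 ] [ 0.095  -0.0275 -0.0669] angle 27.5 dist 0.119
go [-15.8  -14.93 -16.9 ] [ 0.3154 -0.0012  0.0475] angle 27.5 dist 0.319
```

Red is down by 7.4 mm and both white keys are up. Next is the pot.

```bash
python3 -m inch '[[[-16,-15,-17,0.095,-0.0275,-0.067,0],[-16,-15,-17,0.095,-0.0275,-0.067,0],[-16,-15,-17,0.095,-0.0275,-0.067,0],[-16,-15,-17,0.3,-0.03,0.02,0],[-16,-15,-17,0.3,-0.03,0.02,0],[-16,-15,-17,0.3,-0.03,0.02,0],[-16,-15,-17,0.3,-0.03,0.02,0],[-16,-15,-17,0.3,-0.03,0.02,0]]]'
python3 - <<'E'
from h import *
st();s=snap('wrist','w3');W=pts(s)
m=(np.hypot(W[...,0]-464.5,W[...,1]+53.5)<50)&(W[...,2]>25)&(W[...,2]<40)
print(m.sum(),cv2.minEnclosingCircle(W[m][:,:2].astype(np.float32)),np.median(W[m][:,2]))
R=tool(25,50);go(np.array([464.5,-53.5,26])-90*R[:,2],25,50)
E
```

```text
clock: 5.1
position: [410.7, -0.7, 137.3]
tool_rot: [[-0.278, 0.904, 0.326], [0.579, 0.428, -0.694], [-0.766, -0.004, -0.643]]
wrist_force: [-0.5, 0.2, -0.3]
width: 85.8
{'clock': 5.1, 'joints': [22.86, -17.55, -37.75, 67.07, -49.96, 86.1], 'position': [410.66, -0.68, 137.35], 'wrist_force': [-0.47, 0.16, -0.35], 'width': 85.76}
[[-0.278, 0.904, 0.326], [0.579, 0.428, -0.694], [-0.766, -0.004, -0.643]]
1347 ((464.8377990722656, -51.70209503173828), 33.316043853759766) 29.15817555303569
go [ 0.01 -0.1   0.61] [0.0373 0.0275 0.0347] angle 0.6 dist 0.058
```

View pics/w3.png

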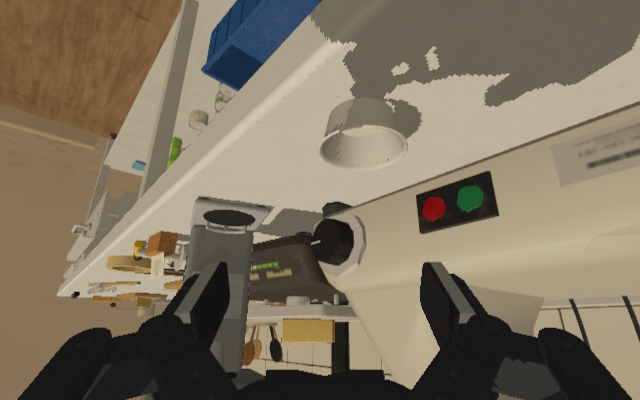

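The wrist view shows the pot at (363,135), clear of the slicer knob at (340,240). Its centre measures (464.8,-52).

Run:
```python
from h import *
R=tool(25,50);P=np.array([466.5,-55.6,28]);go(P-90*R[:,2],25,50);go(P,25,50)
```

```text
go [ 0.01 -0.1   0.61] [0.034  0.0284 0.0356] angle 0.6 dist 0.057
go [ 0.01 -0.1   0.61] [0.0338 0.0284 0.1256] angle 0.6 dist 0.133
```

```bash
python3 -m inch '[[[0,0,0.6,0.034,0.0285,0.03,0],[0,0,0.6,0.034,0.0285,0.03,0],[0,0,0.6,0.034,0.0285,0.06,0],[0,0,0.6,0.034,0.0285,0.09,0],[0,0,0.6,0.034,0.0285,0.11,0],[0,0,0.6,0.034,0.0285,0.12,0],[0,0,0.6,0.034,0.0285,0.12,0],[0,0,0.6,0.034,0.0285,0.12,0]]]'
python3 - <<'E'
from h import *
st();s=snap('wrist','w4');W=pts(s)
m=(np.hypot(W[...,0]-464.5,W[...,1]+53.5)<38)&(W[...,2]>24)&(W[...,2]<40)
print(m.sum(),cv2.minEnclosingCircle(W[m][:,:2].astype(np.float32)))
go((466.5,-55.6,28),25,50)
E
```

```text
clock: 5.95
position: [469.4, -53.5, 40.6]
tool_rot: [[-0.26, 0.908, 0.329], [0.585, 0.419, -0.694], [-0.768, 0.012, -0.64]]
wrist_force: [-0.1, -0.3, 0.0]
width: 85.5
{'clock': 5.95, 'joints': [12.71, -8.96, -43.51, 40.75, -48.54, 71.57], 'position': [469.42, -53.46, 40.59], 'wrist_force': [-0.05, -0.31, 0.01], 'width': 85.45}
[[-0.26, 0.908, 0.329], [0.585, 0.419, -0.694], [-0.768, 0.012, -0.64]]
4497 ((461.60491943359375, -52.21330261230469), 35.881465911865234)
go [ 0.31  0.18 -0.64] [ 0.0091 -0.0041  0.0089] angle 0.7 dist 0.013
```

View pics/w4.png

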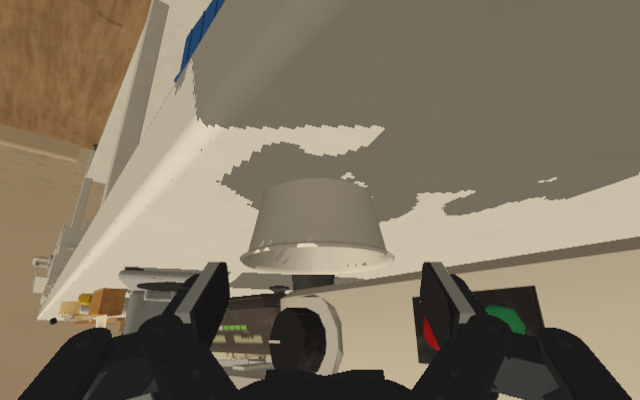

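The rim spans pixels 240 to 395 and lies between the pads, which are at 228 and 425. I'll shift slightly toward −y, advance and close.

```bash
python3 -m inch '[[[0.3,0.2,-0.6,0.005,-0.004,0.006,0],[0.3,0.2,-0.6,0.009,-0.004,0.011,0],[0.3,0.2,-0.6,0.009,-0.004,0.011,0],[0.3,0.2,-0.6,0.009,-0.004,0.011,0],[0.3,0.2,-0.6,0.009,-0.004,0.011,0.1],[0.3,0.2,-0.6,0.009,-0.004,0.011,0.15],[0.3,0.2,-0.6,0.009,-0.004,0.011,0.2],[0.3,0.2,-0.6,0.009,-0.004,0.011,0.3]]]' 25;python3 -m inch '[[[0,0,0,0,0,0,0.4],[0,0,0,0,0,0,0.5],[0,0,0,0,0,0,0.5],[0,0,0,0,0,0,0.5],[0,0,0,0,0,0,0.5],[0,0,0,0,0,0,0.5],[0,0,0,0,0,0,0.5],[0,0,0,0,0,0,0.5]]]' 25
python3 - <<'E'
from h import *
st();s=snap('wrist','w5')
E
```

```text
clock: 6.8
position: [467.1, -57.1, 25.7]
tool_rot: [[-0.272, 0.906, 0.323], [0.583, 0.423, -0.694], [-0.766, -0.001, -0.643]]
wrist_force: [-0.1, 1.1, 1.5]
width: 63.3
clock: 7.6
position: [467.1, -57.1, 25.7]
tool_rot: [[-0.272, 0.906, 0.323], [0.583, 0.423, -0.694], [-0.766, -0.0, -0.643]]
wrist_force: [-0.4, 1.5, 5.6]
width: 63.4
{'clock': 7.6, 'joints': [12.21, -7.81, -44.43, 38.64, -48.31, 70.56], 'position': [467.08, -57.1, 25.66], 'wrist_force': [-0.36, 1.53, 5.65], 'width': 63.37}
[[-0.272, 0.906, 0.323], [0.583, 0.423, -0.694], [-0.766, -0.0, -0.643]]
```

View pics/w5.png

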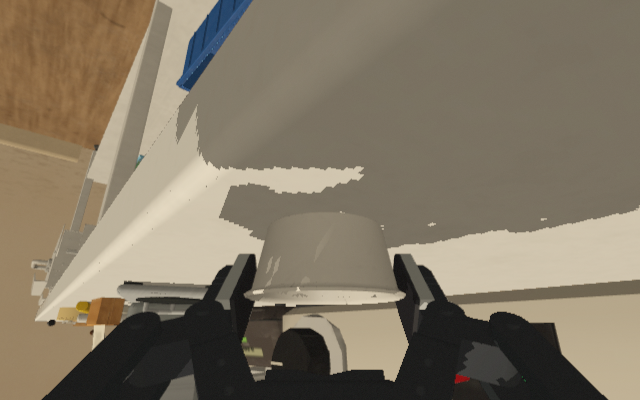

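The pot is gripped at the rim and centred between the pads. Now I'll work out the carry.

Run:
```python
from h import *
for p in((467,-57,55),(410,-45,100),(398,-200,70)):go(p,25,50)
```

```text
go [-0.01 -0.03  0.02] [-0.0224 -0.0001 -0.0189] angle 0.0 dist 0.029
go [-0.01 -0.03  0.02] [-0.0344 -0.0467 -0.0747] angle 0.0 dist 0.095
go [-0.01 -0.03  0.02] [-0.0984 -0.123   0.0483] angle 0.0 dist 0.165
```

```bash
python3 -m inch '[[[0,0,0,-0.002,0,-0.002,0.5],[0,0,0,-0.007,0,-0.006,0.5],[0,0,0,-0.014,0,-0.012,0.5],[0,0,0,-0.0224,0,-0.019,0.5],[0,0,0,-0.026,-0.01,-0.032,0.5],[0,0,0,-0.03,-0.025,-0.05,0.5],[0,0,0,-0.033,-0.038,-0.065,0.5],[0,0,0,-0.0344,-0.0467,-0.0747,0.5]]]'
python3 - <<'E'
from h import *
st();s=snap('wrist','w6')
for p in((404,-120,85),(398,-200,70)):go(p,25,50)
E
```

```text
clock: 8.45
position: [409.3, -44.8, 101.4]
tool_rot: [[-0.272, 0.906, 0.324], [0.583, 0.423, -0.693], [-0.765, 0.001, -0.644]]
wrist_force: [0.8, 0.1, -0.3]
width: 63.1
{'clock': 8.45, 'joints': [16.23, -22.1, -45.54, 56.22, -49.14, 76.49], 'position': [409.35, -44.82, 101.41], 'wrist_force': [0.81, 0.08, -0.27], 'width': 63.08}
[[-0.272, 0.906, 0.324], [0.583, 0.423, -0.693], [-0.765, 0.001, -0.644]]
go [ 0.06 -0.04  0.01] [-0.0296 -0.0364  0.0616] angle 0.1 dist 0.077
go [ 0.06 -0.04  0.01] [-0.0631 -0.0757  0.1248] angle 0.1 dist 0.159
```

View pics/w6.png

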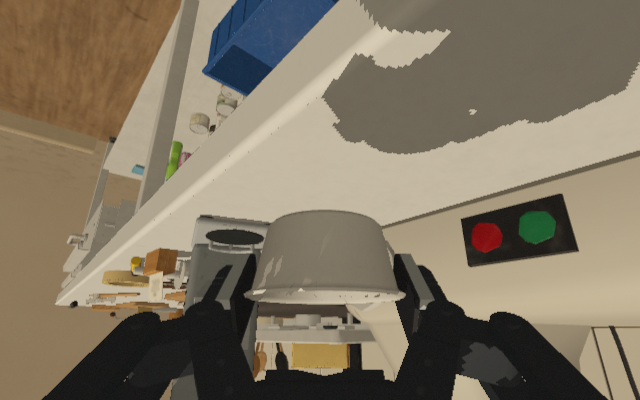

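The pot is held upright, with its rim at v≈298 as before. Carry on to the front of the grinder.

```bash
python3 -m inch '[[[0,0,0,-0.006,-0.007,0.012,0.5],[0,0,0,-0.015,-0.018,0.03,0.5],[0,0,0,-0.025,-0.03,0.05,0.5],[0,0,0,-0.035,-0.042,0.07,0.5],[0,0,0,-0.045,-0.055,0.09,0.5],[0,0,0,-0.055,-0.067,0.11,0.5],[0,0,0,-0.061,-0.073,0.12,0.5],[0,0,0,-0.063,-0.0757,0.1248,0.5]]]'
python3 - <<'E'
from h import *
st();s=snap('wrist','w7');W=pts(s);g=snap('side','s7');G=pts(g)
p=r.sense()['position'];R=r.sense()['tool_rot']
# pot visible outer-rim points, relative to TCP
D=W-p
L=D@np.c_[R[:,1]]  
for nm,A in(('w',W),('s',G)):
    E=A-p;m=(np.linalg.norm(E[...,:2],axis=-1)<45)&(E[...,2]>-2)&(E[...,2]<9)
    m&=(abs((E@R[:,1]))<30)
    fw=np.array([R[0,2],R[1,2]]);fw/=np.linalg.norm(fw);q=E[m]
    if len(q):
        a=q[:,:2]@fw;l=q@R[:,1];print(nm,len(q),'fwd',np.percentile(a,[2,50,98]).round(1),'lat',np.percentile(l,[2,98]).round(1),'z',np.percentile(q[:,2],[2,98]).round(1))
f=s['frame'].astype(int);m=(f.max(-1)<70)&(np.hypot(W[...,0]-414,W[...,1]+308)<50)&(W[...,2]>8)&(W[...,2]<24)
print('mat',m.sum(),cv2.minEnclosingCircle(W[m][:,:2].astype(np.float32)) if m.sum() else'')
f=g['frame'].astype(int);m=(f.max(-1)<70)&(np.hypot(G[...,0]-414,G[...,1]+308)<50)&(G[...,2]>8)&(G[...,2]<24)
print('mat s',m.sum(),cv2.minEnclosingCircle(G[m][:,:2].astype(np.float32)) if m.sum() else'',G[m].mean(0))
go((416.4,-313.6,54),25,50)
E
```

```text
clock: 9.3
position: [397.9, -201.7, 67.7]
tool_rot: [[-0.271, 0.907, 0.321], [0.583, 0.421, -0.695], [-0.766, -0.001, -0.643]]
wrist_force: [0.3, 0.6, 0.4]
width: 62.8
{'clock': 9.3, 'joints': [-11.94, -39.0, -61.85, 31.69, -37.83, 40.66], 'position': [397.88, -201.7, 67.71], 'wrist_force': [0.34, 0.57, 0.45], 'width': 62.85}
[[-0.271, 0.907, 0.321], [0.583, 0.421, -0.695], [-0.766, -0.001, -0.643]]
w 4701 fwd [-36.4 -27.7  26.2] lat [-27.8  27.1] z [-1.8  5.5]
s 30 fwd [ 1.1 17.6 26.3] lat [-29.4  25.2] z [-0.4  8.4]
mat 408 ((399.4671325683594, -311.41741943359375), 30.80801773071289)
mat s 162 ((416.81378173828125, -315.5880126953125), 41.49449157714844) [ 414.68203322 -309.81044933   16.44421282]
go [-0.11 -0.08 -0.01] [-0.0603 -0.0308  0.0928] angle 0.1 dist 0.115
```

View pics/w7.png

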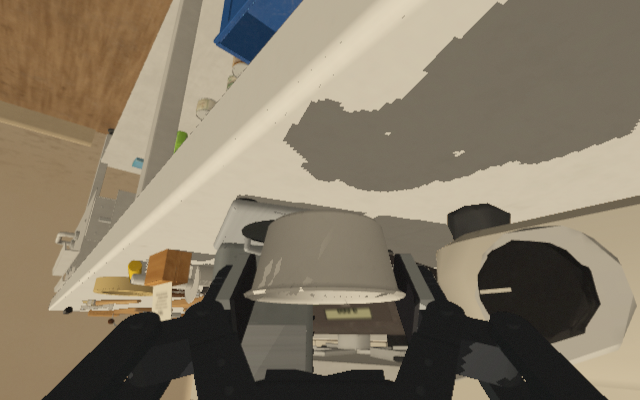

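```bash
python3 -m inch '[[[0,0,0,-0.008,-0.004,0.012,0.5],[0,0,0,-0.018,-0.009,0.028,0.5],[0,0,0,-0.03,-0.015,0.046,0.5],[0,0,0,-0.041,-0.021,0.063,0.5],[0,0,0,-0.05,-0.026,0.077,0.5],[0,0,0,-0.056,-0.029,0.086,0.5],[0,0,0,-0.0595,-0.0305,0.092,0.5],[0,0,0,-0.0595,-0.0305,0.092,0.5]]]'
python3 - <<'E'
from h import *
st();s=snap('wrist','w8');g=snap('side','s8')
go((416.2,-313,44),25,50);go((416.2,-313,41.5),25,50)
E
```

```text
clock: 10.2
position: [417.0, -311.9, 53.8]
tool_rot: [[-0.273, 0.906, 0.322], [0.583, 0.423, -0.694], [-0.765, -0.002, -0.644]]
wrist_force: [0.5, 0.8, -0.9]
width: 63.1
{'clock': 10.2, 'joints': [-29.68, -30.1, -60.27, 15.77, -26.3, 24.48], 'position': [416.97, -311.9, 53.78], 'wrist_force': [0.55, 0.77, -0.89], 'width': 63.09}
[[-0.273, 0.906, 0.322], [0.583, 0.423, -0.694], [-0.765, -0.002, -0.644]]
go [-0.03 -0.12  0.11] [ 0.0065 -0.0013  0.0072] angle 0.2 dist 0.01
go [-0.03 -0.12  0.11] [ 0.0084 -0.0013  0.0088] angle 0.2 dist 0.012
```

View pics/w8.png

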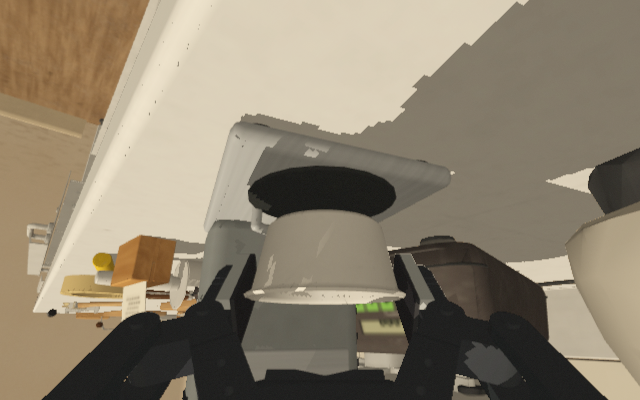

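The pot's foot is centred at u≈323 and the mat at u≈322, so it is well aligned. Lowering slowly.

```bash
python3 -m inch '[[[0,0,0,0.002,-0.001,0.002,0.5],[0,0,0,0.004,-0.001,0.004,0.5],[0,0,0,0.0055,-0.001,0.006,0.5],[0,0,0,0.0065,-0.001,0.007,0.5],[0,0,0,0.0073,-0.001,0.0078,0.5],[0,0,0,0.0078,-0.001,0.0083,0.5],[0,0,0,0.0082,-0.001,0.0086,0.5],[0,0,0,0.0082,-0.001,0.0086,0.5]]]'
python3 - <<'E'
from h import *
st();s=snap('wrist','w9');W=pts(s);f=s['frame'].astype(int)
m=(f.max(-1)<70)&(np.hypot(W[...,0]-414,W[...,1]+308)<45)&(W[...,2]>8)&(W[...,2]<24)
print('mat',m.sum());P=W[m][:,:2]
# fit circle r=34 to front edge: points with largest radius per angle
from scipy.optimize import least_squares
c=np.array([414.,-308.7]);
for _ in range(3):
    a=np.arctan2(P[:,1]-c[1],P[:,0]-c[0]);d=np.hypot(*(P-c).T);E=[]
    for b in np.arange(np.radians(20),np.radians(170),.1):
        k=(abs(a-b)<.05)
        if k.sum()>3:E.append(P[k][np.argmax(d[k])])
    E=np.array(E);c=least_squares(lambda c:np.hypot(*(E-c).T)-34,c).x
print('mat centre',c,len(E))
Z=W[...,2];q=W[(np.hypot(W[...,0]-414,W[...,1]+308)<45)&(Z>40)&(Z<50)]
p=np.array([416.2,-313]);R=tool(25,50);q=q[abs((q[:,:2]-p)@R[:2,1])<28];print('pot rim front',np.percentile((q[:,:2]-r.sense()['position'][:2])@np.array([.4226,-.9063]),[.5,2]),len(q))
E
```

```text
clock: 11.1
position: [416.4, -313.5, 42.1]
tool_rot: [[-0.273, 0.906, 0.323], [0.583, 0.423, -0.694], [-0.765, -0.001, -0.644]]
wrist_force: [-0.7, -0.4, -1.0]
width: 63.1
{'clock': 11.1, 'joints': [-29.96, -28.58, -60.96, 13.42, -26.11, 24.24], 'position': [416.37, -313.45, 42.07], 'wrist_force': [-0.68, -0.4, -0.95], 'width': 63.1}
[[-0.273, 0.906, 0.323], [0.583, 0.423, -0.694], [-0.765, -0.001, -0.644]]
mat 2904
mat centre [ 413.42604737 -309.05862372] 27
pot rim front [-37.71947861 -37.0384912 ] 4512
```

```bash
python3 -m inch '[[[0,0,0,0.0003,0,0.0003,0.5],[0,0,0,0.0007,0,0.0006,0.5],[0,0,0,0.0011,0,0.0009,0.5],[0,0,0,0.0011,0,0.0009,0.5],[0,0,0,0.0011,0,0.0009,0.5],[0,0,0,0.0011,0,0.0009,0.5],[0,0,0,0.0011,0,0.0009,0.5],[0,0,0,0.0011,0,0.0009,0.5]]]'
```

```text
clock: 11.95
position: [416.8, -313.9, 41.6]
tool_rot: [[-0.272, 0.906, 0.323], [0.582, 0.422, -0.695], [-0.766, -0.001, -0.642]]
wrist_force: [-1.4, 0.1, 4.7]
width: 63.4
```

Contact force is up to 4.7 N. Release.

```bash
python3 -m inch '[[[0,0,0,0,0,0,0.25],[0,0,0,0,0,0,0.22],[0,0,0,0,0,0,0.19],[0,0,0,0,0,0,0.15],[0,0,0,0,0,0,0.11],[0,0,0,0,0,0,0.07],[0,0,0,0,0,0,0.06],[0,0,0,0,0,0,0.06]]]'
python3 - <<'E'
from h import *
s=snap('wrist','w10');snap('side','s10')
E
```

```text
clock: 12.75
position: [416.4, -313.4, 40.6]
tool_rot: [[-0.273, 0.906, 0.323], [0.583, 0.423, -0.694], [-0.765, -0.001, -0.644]]
wrist_force: [-0.3, 1.0, 0.6]
width: 80.5
```

View pics/w10.png

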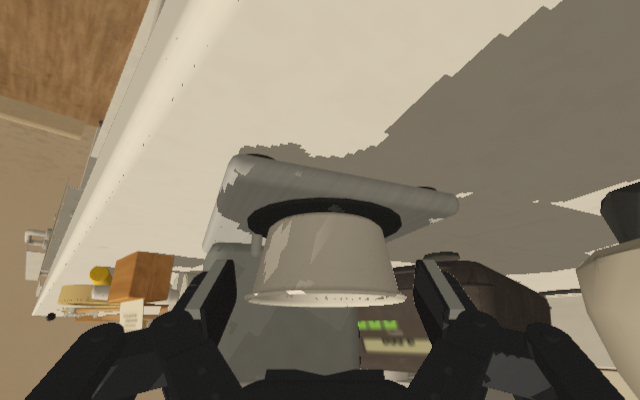

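The pot stands on the mat: mat centre u≈324, pot foot centre u≈325. The fingers are clear on both sides, so I'll retreat.

Run:
```python
from h import *
go((361,-195,81),25,50)
k=np.array([412.6,-281.7,266.])
```

```text
go [-0.04 -0.07  0.07] [ 0.0533 -0.0002 -0.126 ] angle 0.1 dist 0.137
```

```bash
python3 -m inch '[[[0,0,0,0.002,0,-0.005,0.03],[0,0,0,0.005,0,-0.013,0],[0,0,0,0.013,0,-0.03,0],[0,0,0,0.023,0,-0.055,0],[0,0,0,0.035,0,-0.083,0],[0,0,0,0.045,0,-0.107,0],[0,0,0,0.0533,0,-0.126,0],[0,0,0,0.0533,0,-0.126,0]]]'
python3 - <<'E'
from h import *
st();s=snap('wrist','w11');W=pts(s);g=snap('side','s11');G=pts(g)
q=W[(np.hypot(W[...,0]-414,W[...,1]+309)<45)&(W[...,2]>43)&(W[...,2]<52)]
print(cv2.minEnclosingCircle(q[:,:2].astype(np.float32)),np.percentile(q[:,2],[5,50,95]))
k=np.array([412.6,-281.7,266.])
go((370,-150,200),13,42);go((405,-170,370),1.5,35);go(k+N*90,1.5,35)
E
```

```text
clock: 13.65
position: [361.8, -193.3, 82.2]
tool_rot: [[-0.273, 0.905, 0.327], [0.582, 0.426, -0.693], [-0.766, 0.001, -0.643]]
wrist_force: [2.1, 0.3, 0.2]
width: 85.6
{'clock': 13.65, 'joints': [-11.98, -51.69, -65.68, 40.21, -37.59, 40.26], 'position': [361.84, -193.35, 82.24], 'wrist_force': [2.07, 0.3, 0.23], 'width': 85.58}
[[-0.273, 0.905, 0.327], [0.582, 0.426, -0.693], [-0.766, 0.001, -0.643]]
((413.7441101074219, -308.7473449707031), 33.71823501586914) [43.22726632 45.24904549 46.74630884]
go [8.71 7.96 8.41] [-0.067   0.0264 -0.1044] angle 14.5 dist 0.127
go [15.98 14.78 17.45] [-0.2184  0.0496 -0.1884] angle 27.9 dist 0.293
go [15.98 14.78 17.45] [-0.2319  0.0297 -0.1253] angle 27.9 dist 0.265
```

The pot's rim centre measures (413.7,-308.7), against a mat centre of (413.4,-309.1). On to the one-dot key, gripper shut.

```bash
python3 -m inch '[[[4,4,4,-0.03,0.02,-0.04,1],[8.7,8,8.4,-0.075,0.053,-0.095,1],[8.7,8,8.4,-0.075,0.053,-0.095,1],[16,14.8,17.4,-0.218,0.05,-0.188,1],[16,14.8,17.4,-0.218,0.05,-0.188,1],[16,14.8,17.4,-0.218,0.05,-0.188,1],[16,14.8,17.4,-0.218,0.05,-0.188,1],[16,14.8,17.4,-0.218,0.05,-0.188,1]]]' 60
python3 - <<'E'
from h import *
st();k=np.array([412.6,-281.7,266.]);go(k+N*60,1.5,35);go(k+N*30,1.5,35)
E
```

```text
clock: 14.55
position: [407.3, -172.1, 372.7]
tool_rot: [[-0.016, 1.0, 0.017], [0.818, 0.022, -0.574], [-0.575, 0.005, -0.818]]
wrist_force: [-0.3, -0.8, 0.3]
width: -0.2
{'clock': 14.55, 'joints': [-9.83, -15.89, -3.47, 94.45, -34.27, 76.51], 'position': [407.35, -172.14, 372.72], 'wrist_force': [-0.26, -0.77, 0.32], 'width': -0.24}
[[-0.016, 1.0, 0.017], [0.818, 0.022, -0.574], [-0.575, 0.005, -0.818]]
go [ 0.1   0.07 -0.33] [-0.0285  0.0024  0.0904] angle 0.4 dist 0.095
go [ 0.1   0.07 -0.33] [-0.0284  0.0023  0.1204] angle 0.4 dist 0.124
```

```bash
python3 -m inch '[[[0,0,-0.3,-0.015,0.0024,0.03,1],[0,0,-0.3,-0.0285,0.0024,0.06,1],[0,0,-0.3,-0.0285,0.0024,0.09,1],[0,0,-0.3,-0.0285,0.0024,0.11,1],[0,0,-0.3,-0.0285,0.0024,0.12,1],[0,0,-0.3,-0.0285,0.0024,0.12,1],[0,0,-0.3,-0.0285,0.0024,0.12,1],[0,0,-0.3,-0.0285,0.0024,0.12,1]]]'
python3 - <<'E'
from h import *
k=np.array([412.6,-281.7,266.]);print((r.sense()['position']-k)@N);go(k+N*10);go(k+N*10.4)
E
```

```text
clock: 15.35
position: [410.4, -262.2, 287.9]
tool_rot: [[-0.027, 1.0, 0.014], [0.819, 0.03, -0.573], [-0.574, -0.004, -0.819]]
wrist_force: [-1.0, -0.9, -0.8]
width: -0.6
29.107947852400425
go [0. 0. 0.] [-0.0034  0.0016  0.0191] angle 0.0 dist 0.019
go [0. 0. 0.] [-0.0034  0.0016  0.0187] angle 0.0 dist 0.019
```

```bash
python3 -m inch '[[[0,0,0,-0.002,0.001,0.005,1],[0,0,0,-0.003,0.0015,0.009,1],[0,0,0,-0.003,0.0015,0.012,1],[0,0,0,-0.003,0.0015,0.015,1],[0,0,0,-0.003,0.0015,0.0175,1],[0,0,0,-0.003,0.0015,0.0195,1],[0,0,0,-0.003,0.0015,0.0195,1],[0,0,0,-0.003,0.0015,0.0195,1]]]'
python3 - <<'E'
from h import *
k=np.array([412.6,-281.7,266.]);s=r.sense();print((s['position']-k)@N,s['wrist_force']@N)
E
python3 -m inch '[[[0,0,0,0,0,-0.03,1],[0,0,0,0,0,-0.07,1],[0,0,0,0,0,-0.07,1],[0,0,0,0,0,-0.07,1],[0,0,0,0,0,-0.07,1],[0,0,0,0,0,-0.07,1],[0,0,0,0,0,-0.07,1],[0,0,0,0,0,-0.07,1]]]'; python3 keys.py w12
python3 - <<'E'
from h import *
W=pts(load('w12'));q=W[(np.hypot(W[...,0]-414,W[...,1]+309)<45)&(W[...,2]>43)&(W[...,2]<52)];print(len(q))
if len(q):print(cv2.minEnclosingCircle(q[:,:2].astype(np.float32)))
snap('side','s12')
for t in('s11','s12'):
    G=pts(load(t));q=G[(np.hypot(G[...,0]-414,G[...,1]+309)<50)&(G[...,2]>40)&(G[...,2]<55)];print(t,len(q),q.mean(0))
a=load('w12')['frame'];b=load('s12')['frame'][85:255,290:380]
o=np.hstack([cv2.resize(a,(640,400)),cv2.resize(b,(150,400)) ]);cv2.imwrite('pics/fin.png',o[:,:,::-1])
E
```

```text
clock: 16.15
position: [411.5, -275.0, 273.8]
tool_rot: [[-0.028, 1.0, 0.014], [0.82, 0.031, -0.572], [-0.572, -0.005, -0.82]]
wrist_force: [-2.2, 8.3, 7.3]
width: -0.1
10.232613745266173 10.732962485715934
clock: 16.95
position: [410.4, -236.1, 328.9]
tool_rot: [[-0.028, 1.0, 0.011], [0.819, 0.029, -0.573], [-0.573, -0.007, -0.82]]
wrist_force: [1.1, -0.1, -0.1]
width: 0.1
red 559 0.7 [227.  50.  37.]
one 517 -7.7 [219. 210. 186.]
two 545 0.2 [212. 203. 180.]
656
((414.67376708984375, -309.5406494140625), 33.51002502441406)
s11 79 [ 410.15528894 -322.97023781   45.88508295]
s12 67 [ 411.70686165 -321.10688525   45.42258614]
```

View pics/fin.png

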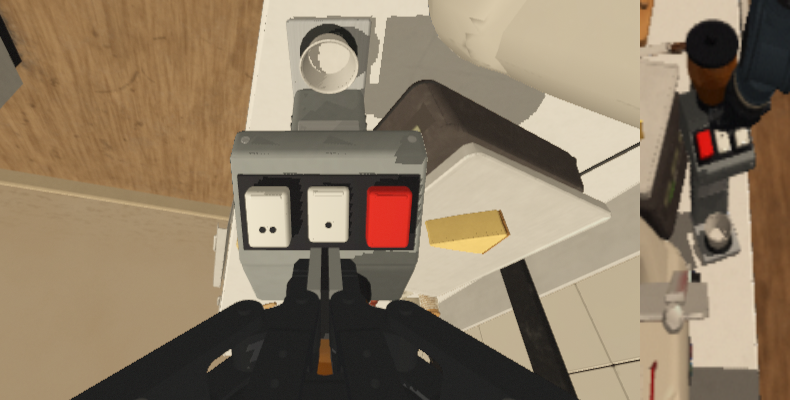

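The final view shows the one-dot key at (328,215) down, the red (388,215) and two-dot (267,215) keys up, and the pot upright on the mat at (328,65). The arm is clear of everything.

```bash
python3 -c "
from plant import r
print(r.finish_job())"
```

```text
the job is handed in; nothing more can be done
None
```

The job is done and handed in at about 17 s; the simulator gives no verdict.

- **Stopping the grinder:** The two-dot key was the one left down. I pressed the red key; the camera then measured it 7.4 mm down, with both white keys up.
- **Pot:** I gripped it across the rim with the tool tilted 50° and set it on the mat. After release its rim centre measured (413.7, −308.7) against a mat centre of (413.4, −309.1). A later, partly hidden view gave (414.7, −309.5), so it is within about 1.5 mm of centre, and it stands upright.
- **Starting the grinder:** I pressed the one-dot key; it measured 7.7 mm down. Red and two-dot were within 1 mm of fully up.
- **Last checks:** The arm stood clear of everything with wrist force near zero. I did not re-measure the tins, mug, jar or cheese at the end, but the arm's path stayed away from them. The only disagreement was 1 to 3 mm between camera estimates of the mat's centre; the wire stop confuses its dark outline.

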